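Raise the sink caddy's carry handle and park it on the drying tray

ROBOT

A 7-joint arm with a two-finger parallel gripper is mounted at the origin on the work surface. World frame = base frame: x ahead of the robot, y to its left, z up, the work surface at z = 0. Lengths are in mm, angles in rad, forces in N, time in s.
With the tool pointing down it reaches from about 425 to 825 mm from the base axis. Payload 3.6 kg.
Tool frame: the origin (TCP) lies between the finger pads; the fingertips stand 19 mm ahead of it and the grasp point (between the pads) is the TCP; z points along the fingers, y is the direction in which the jaws open and shut (so a half turn about z gives the same grasp; the last joint's range is limited). The gripper opens to 85 mm and grips with 20 to 120 N. Pads are 22 mm wide; open, the fingers measure 114 mm over their backs; the gripper's body (76 mm by 85 mm) begins 54 mm behind the grasp point. The pads swing forward as they close: fully open they stand 13 mm farther back than shut.
Start: joints at [-1.206, 0.615, -0.013, 1.423, 0.008, 1.103, -0.04], TCP at [248.169, 600.728, 216.897] pointing down, gripper open.
Joint ranges: [-3.12, 3.12], [-0.3, 2.06], [-1.34, 1.32], [0.26, 2.42], [-1.36, 4.5], [0.01, 1.98], [-2.84, 2.84]. Speed limits (rad/s): [2.79, 2.79, 3.14, 3.14, 3.14, 3.14, 3.14].

INTERFACE

Orientations are given as a unit quaternion [w, x, y, z].
In Python, from cell import ctrl, eyes, finish_job gives the robot as it stands. The module is installed in compiled form; this text tells all that it offers.
- The arm moves only by the tool carry_out, never from a script. Its arguments are lists of equal length, an entry for each row: "translation": the shift along the world's x, y, z in cm, a list of three; "delta_rot": the turn, a rotation vector about the world's x, y, z in degrees, a list of three; "claw": the closure, from 0 (fully open) to 1 (shut). In form: {"translation": [[tx, ty, tz], ...], "delta_rot": [[rx, ry, rz], ...], "claw": [claw, ...]}. A call has 1 to 12 rows; each row shifts and turns the commanded pose from where the row before left it; what a row does not reach is not made up. A row lasts 1/12 s, in which the tool goes at most 41.7 mm and 7.16 degrees, less where a joint would pass 70% of its speed; a pose out of reach is approached as far as the arm can. A call with a gripper value outside its range is refused whole. The fingers move at their own pace and stop on an object; "grip_force" is the grip in N (left out, the last holds). Time passes only in rows, so rows that do not move let the fingers close. It gives the time, the measured TCP pose, the force and the opening at its end, in the units of the state.
- ctrl.sense(): the state, without advancing time (a new reading comes with each control period).
- eyes.capture(name): name is "side" or "top" or "wrist"; returns the picture (480x640x3 uint8, red, green, blue); there is no depth.
- eyes.camera_info(name): a dict with "mtx" (3x3 intrinsics, pixels), "R" (3x3) and "t" (3): a world point X has camera coordinates R X + t; the wrist camera has in their place "mount" (4x4, takes a point from camera to tool coordinates, whose origin is the TCP and whose axes are the flange's). Camera axes: x right, y down, z forward; pixel columns grow to the right and rows downward; lengths in mm; the calibration is good to about 2 mm. A picture is of the moment at which its call begins: read the wrist's pose just before it. camera_info takes no time and is no camera call.
- finish_job(): hands the job in, once; it reports no verdict.
Trained networks look in the newest picture that a camera, given by its name, has taken for a name from the list of things; names that differ only in an ending like _2 or _b are one class to them, and where a whole thing is asked for, a point or a joint stands for the part that bears it (a point fixed in the world has none). Each returns a list of dicts, best first, with "confidence" (0 to 1); they miss things now and then, are a little off and sometimes report something else, mostly with a low value. They report only what shows in the picture. A call takes as long as a camera call. They do not tell look-alikes from the thing itself.
- eyes.outline_of(target, camera): "mask" (480x640 bool, what is visible of it) and "pixel" ([column, row] in pixels, amid what is visible of it).
- eyes.mark_of(target, camera): "pixel" ([column, row] in pixels: a listed point, or the origin of a listed thing).
The state is a dict: "t": time; "joint_pos": joint angles; "qd": joint speeds; "tau": joint torques, N m; "eef_pos": TCP position; "eef_rot": TCP orientation; "force": force on the tool from outside, world axes, zero at the start; "torque": the same for the moment, N m; "opening": finger opening in mm.
Only numpy, scipy, OpenCV 4.12 (cv2) and the standard library are available. Lean on these libraries where they do the work, as an engineer would, in place of code of your own. Each camera call takes 0.05 s, during which the arm holds its last target. There are 200 camera calls.

TASK

Lift the caddy out of its corner shelf and stand it on the rubber mat with its handle still folded, and let go of it. There, swing the handle up until it clicks upright past its catch, then carry the caddy by the handle's cross grip to the ceramic drying tray and set it down gently, flat and centred in the bay between the two tall ridges, handle still upright. Keep the caddy upright throughout and leave everything else where it stands.

Things in the scene. Friction and masses are not known exactly. Their poses are not given: they have to be found in the camera images.
- caddy: Narrow open aluminium sink caddy, loose, about 0.7 kg: a box 56 mm (its x) by 116 mm (its y) by 90 mm high, walls 4 mm, one cross divider at the middle. Origin: centre of its underside; z up. A bail handle hinges on its two short ends; folded, the handle sticks out to the caddy's own +x side. Can be gripped across the 56 mm.
- handle_hinge (a point): Point on the handle's hinge axis in the middle of the caddy, 80 mm above its underside. The axis runs along the caddy's y.
- handle (a joint): Angle of the bail handle in rad. 0 = folded: its cross grip lies 79 mm out on the caddy's +x side and 14 mm below the hinge axis. It grows as the handle swings up; 1.745 = upright on its stop, the cross grip 80 mm straight above the hinge axis. A spring ball catch must be overcome at about 1.56; past it the catch drives the handle home to its stop. Short of the catch the handle falls back.
- handle_grip: Black plastic roller, the cross grip of the bail handle: 16 mm diameter, 88 mm long along the caddy's y, spinning freely on the handle. Origin at its centre, 80 mm from the hinge axis. The steel side arms (6 mm wire) are 65 mm to either side of its middle.
- nook: Fixed small steel corner shelf in which the caddy starts, with the folded handle inside its wire guard. Origin on the counter under the caddy's place; its floor is 5 mm high and spans x -48 to 102, y -86 to 86 mm; a front lip at x = -44 rises to 20 mm; a wire guard 95 mm high runs round the back (x = 98) and the sides (y = +-80, from x = 48 to 98). Open above; the open front faces its own -x.
- mat: Fixed flat rubber mat on the counter, 160 mm (x) by 150 mm (y), 3 mm thick. Origin: centre of its underside.
- tray: Fixed white ceramic drying tray 170 by 170 mm, floor 6 mm high. Two tall ridges along its y, 40 mm high and 150 mm long, with inner faces at x = +-38 mm, make a bay 76 mm wide in the middle; low ribs (12 mm) and a rim (18 mm) lie outside them. Origin: centre of its underside, under the middle of the bay.
- pump: Chrome soap pump, loose, 54 mm diameter, 130 mm high, spout to its -x (38 mm). Origin: centre of its underside. Bystander.
- tumbler: Glass tumbler, loose, 56 mm diameter, 100 mm high. Origin: centre of its underside. Bystander.
- pan_lid: Steel pan lid lying upside down on its knob, loose, 152 mm diameter, 34 mm high. Origin: centre of the knob's face on the counter. Bystander.
- dish_brush: Plastic dish brush lying on the counter at one outer side, loose, along x. Bystander.
- scraper: Grey scraper lying on the counter at one outer side, loose, along x. Bystander.
- detergent: Clear plastic bottle, loose, 60 mm diameter, 190 mm high, at the far side. Bystander.
- bowl: Small ceramic bowl, loose, 90 mm diameter, 45 mm high, at the far side. Bystander.
Mind the look-alikes: they are no part of the job. Several things look just like the mat: the one meant starts farthest to the robot's left.

How it is judged (in metres and radians):
On the way, in this order (a step that is already met when the one before it is completed fails the run):
1. the caddy stands upright on the mat, let go, its handle still folded (horizontal distance between caddy and mat below 0.06 m and height (world z) of caddy below 0.009 m and angle between caddy's own z axis and vertical below 0.08 rad and value of joint handle below 0.7 rad and contact force between caddy and the fingers below 0.1 N), for 0.2 s.
2. with the caddy still standing on the mat, its handle is swung up past the catch to its upright stop (horizontal distance between caddy and mat below 0.06 m and height (world z) of caddy below 0.009 m and angle between caddy's own z axis and vertical below 0.08 rad and value of joint handle above 1.66 rad), for 0.2 s.
3. the caddy is carried by the handle's cross grip, lifted at least 40 mm, handle upright (height (world z) of caddy above 0.04 m and contact force between handle_grip and the fingers above 0.5 N and value of joint handle above 1.66 rad), for 0.2 s.
At the end, for the whole second after the job is handed in: The caddy stands released and at rest on the tray floor between the tall ridges: within 16 mm across and 30 mm along of the middle, underside 2 to 10 mm above the tray's, upright within 0.06 rad, parallel to the ridges within 0.26 rad (either way), handle joint above 1.66 rad (x of caddy in the frame of tray between -0.016 and 0.016 m and y of caddy in the frame of tray between -0.03 and 0.03 m and z of caddy in the frame of tray between 0.002 and 0.01 m and angle between caddy's own z axis and vertical below 0.06 rad and angle between the x axis of caddy and the x axis of tray, either way round below 0.26 rad and value of joint handle above 1.66 rad and linear speed of caddy below 0.02 m/s and angular speed of caddy below 0.1 rad/s); the robot touches nothing.
It fails at once if a bystander is pushed more than 40 mm from its place (distance of any of pump, tumbler, pan_lid, dish_brush, scraper, detergent, bowl from where it was at the start of the episode above 0.04 m).
It fails at once if the soap pump, tumbler, detergent bottle or bowl is tipped over (angle between any of pump, tumbler, detergent, bowl's own z axis and vertical above 0.6 rad).
It fails at once if the caddy is tipped by more than 0.7 rad (angle between caddy's own z axis and vertical above 0.7 rad).
It fails at once if the caddy is dropped or rammed on the ceramic tray (over 70 N) (contact force between caddy and tray above 70 N).
It also fails if it takes over 70 s, if anything falls off the work surface, if the arm or the gripper's body presses on something with over 40 N, if the wrist force passes 120 N, or if a joint passes its speed limit or range.

## Working session

There is one attempt and no reset: what is moved stays moved. The work goes in short steps, Python scripts to look and compute and a tool call to move; the robot and the scene stay as the last step left them, time stands still between calls to the robot, and variables do not carry over. Pictures are saved under pics/ and viewed, about 8 in all and at most 12, crops included, and the job is handed in when it is done.

Besides the shell and the picture viewer there is one more tool, called after "Request:" as name(argument=value, ...) on one line, values as JSON. carry_out: Moves the arm, as the interface text tells. Its arguments: {"type":"object","properties":{"translation":{"type":"array","items":{"type":"array","items":{"type":"number"}}},"delta_rot":{"type":"array","items":{"type":"array","items":{"type":"number"}}},"claw":{"type":"array","items":{"type":"number"}},"grip_force":{"type":"number"}},"required":["translation","delta_rot","claw"]}

```bash
mkdir -p pics; cat > h.py <<'E'
import numpy as np, cv2
from cell import ctrl, eyes, finish_job
from scipy.spatial.transform import Rotation as Ro
def cam(n, s=None):
    c=eyes.camera_info(n); K=np.array(c["mtx"])
    if "R" in c: return K,np.array(c["R"]),np.array(c["t"]).ravel()
    s=s or ctrl.sense(); q=s["eef_rot"]; T=np.eye(4)
    T[:3,:3]=Ro.from_quat([q[1],q[2],q[3],q[0]]).as_matrix(); T[:3,3]=s["eef_pos"]
    M=np.linalg.inv(T@np.array(c["mount"])); return K,M[:3,:3],M[:3,3]
def ray(px,z,C):
    K,R,t=C; d=R.T@np.linalg.inv(K)@[px[0],px[1],1]; o=-R.T@t
    return o+d*(z-o[2])/d[2]
def proj(X,C):
    K,R,t=C; p=K@(R@np.array(X,float)+t); return p[:2]/p[2]
def snap(n,f):
    im=eyes.capture(n); cv2.imwrite("pics/"+f,im[:,:,::-1]); return im
E
python3 - <<'E'
from h import *
s=ctrl.sense(); print({k:np.round(v,3).tolist() for k,v in s.items()})
for n in("top","side"):
    snap(n,n+"0.png"); C=cam(n); print(n,"cam at",(-C[1].T@C[2]).round())
    for t,z in(("caddy",0),("handle_hinge",85),("handle_grip",71),("nook",0),("mat",3),("tray",6),("pump",0),("tumbler",0),("pan_lid",0)):
        for d in eyes.mark_of(t,n)[:4]:
            print(t,round(d["confidence"],2),np.round(d["pixel"]),ray(d["pixel"],z,C).round())
E
```

```text
{'t': 0.0, 'joint_pos': [-1.206, 0.616, -0.013, 1.425, 0.008, 1.103, -0.04], 'qd': [0.0, -0.001, 0.001, -0.0, 0.001, 0.0, 0.0], 'tau': [0.0, -46.922, 0.259, -17.104, 0.01, 0.01, -0.0], 'eef_pos': [247.898, 600.015, 215.729], 'eef_rot': [-0.0, 0.195, 0.981, -0.001], 'force': [-0.263, -0.135, 1.246], 'torque': [-0.027, 0.029, -0.043], 'opening': 85.111}
top cam at [ 394.   19. 1304.]
caddy 0.66 [438. 248.] [ 526. -321.    0.]
handle_hinge 0.83 [442. 244.] [ 527. -310.   85.]
handle_grip 0.66 [431. 215.] [ 601. -289.   71.]
nook 0.57 [436. 252.] [ 514. -315.    0.]
mat 0.66 [398. 343.] [ 282. -211.    3.]
mat 0.64 [312. 266.] [481.   8.   3.]
mat 0.26 [366. 277.] [ 451. -130.    3.]
tray 0.71 [196. 227.] [581. 306.   6.]
pump 0.94 [267. 253.] [514. 124.   0.]
tumbler 0.94 [365. 274.] [ 459. -130.    0.]
pan_lid 0.85 [312. 199.] [655.   6.   0.]
side cam at [-173. -884.  715.]
caddy 0.74 [408. 334.] [ 526. -308.    0.]
handle_hinge 0.71 [414. 306.] [ 513. -326.   85.]
handle_grip 0.71 [432. 289.] [ 600. -297.   71.]
nook 0.88 [409. 339.] [ 517. -321.    0.]
nook 0.6 [356. 224.] [760. 109.   0.]
mat 0.92 [284. 360.] [ 283. -221.    3.]
mat 0.89 [300. 277.] [477. -15.   3.]
tray 0.89 [262. 215.] [579. 298.   6.]
pump 0.74 [279. 252.] [505. 112.   0.]
tumbler 0.75 [327. 305.] [ 460. -133.    0.]
pan_lid 0.74 [350. 253.] [643.   2.   0.]
```

View pics/top0.png

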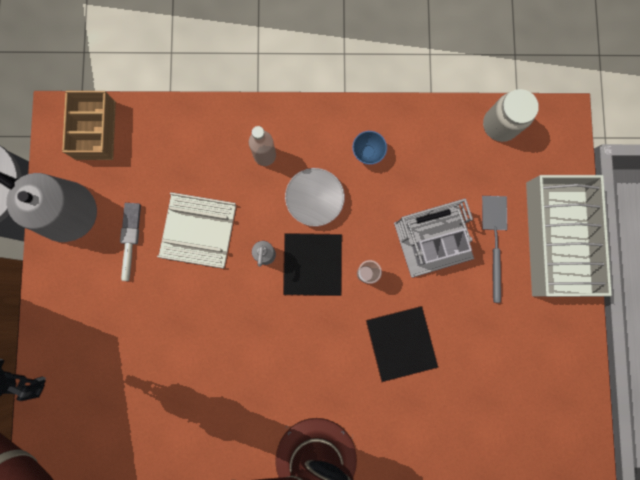

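View pics/side0.png

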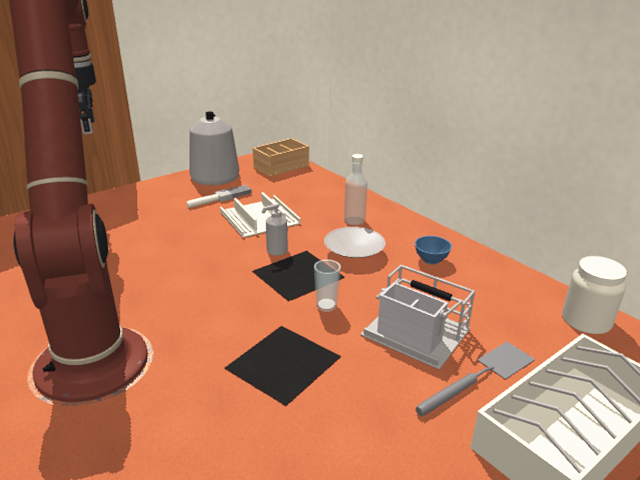

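The top view shows the caddy in its nook at (440,243) with the handle to the upper side. The tray is at (197,231), and there are two black mats.

What could be mistaken for what:
- **Mat:** candidates at (312,265), world (481,~0), and (402,343), world (282,-215). The first is farther left, so I choose it.
- **Caddy:** the only aluminium box is at (440,243). The white rack at (568,236) and the wooden box at (86,124) don't match.
- **Tray:** only (197,231).

Next I measure yaws and view one close crop.

```bash
cat >> h.py <<'E'
def rect(t,n,z,C=None,k=0):
    C=C or cam(n); d=eyes.outline_of(t,n)
    out=[]
    for e in d[:3]:
        c=cv2.findContours(e["mask"].astype(np.uint8),0,1)[0]; c=max(c,key=cv2.contourArea).reshape(-1,2)
        w=np.array([ray(p,z,C)[:2] for p in c],np.float32)
        r=cv2.minAreaRect(w); out.append((round(e["confidence"],2),np.round(r[0]),np.round(r[1]),round(r[2],1)))
    return out
E
python3 - <<'E'
from h import *
im=eyes.capture("top")
for t,z in(("mat",3),("tray",12),("nook",5),("caddy",90),("pan_lid",30)): print(t,rect(t,"top",z))
a=cv2.resize(im[180:305,150:480],None,fx=2.4,fy=2.4,interpolation=cv2.INTER_CUBIC)
eyes.capture("side"); 
Ct,Cs=cam("top"),cam("side")
for t in("caddy","handle_hinge","handle_grip","nook","tray","mat"):
    a_=[d for d in eyes.mark_of(t,"top")];b_=[d for d in eyes.mark_of(t,"side")]
    for p in a_[:2]:
      for q in b_[:2]:
        P=[np.c_[C[0]@C[1],C[0]@C[2]] for C in(Ct,Cs)]
        X=cv2.triangulatePoints(P[0],P[1],np.array(p["pixel"],float).reshape(2,1),np.array(q["pixel"],float).reshape(2,1)); X=(X[:3]/X[3]).ravel()
        print(t,round(p["confidence"],2),round(q["confidence"],2),X.round(), "err",np.round(proj(X,Ct)-p["pixel"],1))
cv2.imwrite("pics/crop1.png",a[:,:,::-1])
E
```

```text
mat [(0.83, array([486.,   6.]), array([163., 152.]), 0.1), (0.75, array([ 795., -145.]), array([91., 87.]), 90.0), (0.72, array([ 282., -219.]), array([159., 151.]), 13.5)]
tray [(0.77, array([574., 302.]), array([171., 174.]), 79.6), (0.71, array([ 558., -322.]), array([121., 154.]), 16.0)]
nook [(0.68, array([ 552., -319.]), array([160., 200.]), 15.8)]
caddy [(0.96, array([ 548., -302.]), array([116., 147.]), 15.3)]
pan_lid [(0.96, array([657.,   0.]), array([146., 147.]), 44.5)]
caddy 0.61 0.9 [ 527. -313.    6.] err [ 1.3 -1.5]
caddy 0.61 0.54 [ 472. -228.  245.] err [-9.2 12.9]
handle_hinge 0.89 0.69 [ 358. -195.  406.] err [-12.6  73.3]
handle_hinge 0.89 0.63 [ 523. -310.   76.] err [-0.2  0.2]
handle_hinge 0.47 0.69 [360. -59. 297.] err [-17.2  38.7]
handle_hinge 0.47 0.63 [ 545. -203.   -1.] err [ 28.1 -37. ]
handle_grip 0.81 0.72 [ 592. -294.   73.] err [ 1.3 -1.5]
nook 0.98 0.91 [ 516. -316.   -3.] err [-0.1  0.1]
nook 0.98 0.52 [ 406. -216.  238.] err [-16.6  41.3]
tray 0.69 0.76 [582. 301.   0.] err [ 0.9 -1.4]
mat 0.89 0.83 [485.   5.  -9.] err [ 0.4 -0.6]
mat 0.89 0.83 [ 480.   20. -275.] err [-5.1  6.9]
mat 0.58 0.83 [ 317. -198.  163.] err [ 5.2 -7.3]
mat 0.58 0.83 [ 288. -217.   -5.] err [ 0.1 -0.2]
```

View pics/crop1.png

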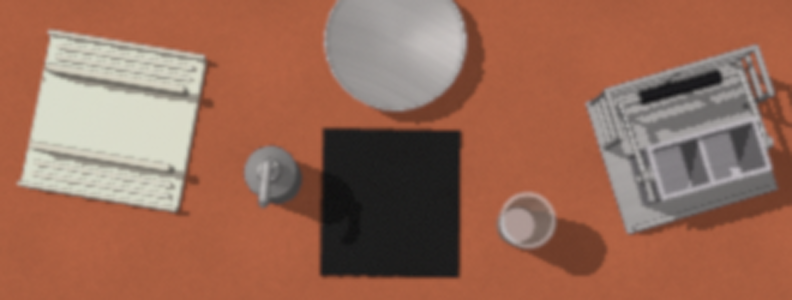

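The crop confirms the picks. The aluminium caddy has its black grip on the up/+x side, and the mat between pump and tumbler is the left one. Estimates are caddy ≈ (523,-312) at yaw ≈ 15.5°, mat (485,5) and tray (577,302) at yaw ≈ -10°. Moving above the caddy.

Request:
carry_out(translation=[[2.2, -3.3, 0.5], [2.2, -3.3, 0.5], [2.2, -3.3, 0.5], [2.2, -3.3, 0.5], [2.2, -3.3, 0.5], [2.2, -3.3, 0.5], [2.2, -3.3, 0.5], [2.2, -3.3, 0.5], [2.2, -3.3, 0.5], [2.2, -3.3, 0.5], [2.2, -3.3, 0.5], [2.2, -3.3, 0.5]], delta_rot=[[0, 0, -2], [0, 0, -2], [0, 0, -2], [0, 0, -2], [0, 0, -2], [0, 0, -2], [0, 0, -2], [0, 0, -2], [0, 0, -2], [0, 0, -2], [0, 0, -2], [0, 0, -2]], claw=[0, 0, 0, 0, 0, 0, 0, 0, 0, 0, 0, 0], grip_force=40)

```text
t: 2.95
eef_pos: [513.0, 203.0, 277.5]
eef_rot: [0.0, 0.395, 0.919, 0.0]
force: [0.5, 1.4, -0.2]
opening: 85.2
```

Request:
carry_out(translation=[[0.1, -4, 0], [0.1, -4, 0], [0.1, -4, 0], [0.1, -4, 0], [0.1, -4, 0], [0.1, -4, 0], [0.1, -4, 0], [0.1, -4, 0], [0.1, -4, 0], [0.1, -4, 0], [0.1, -4, 0], [0.1, -4, 0]], delta_rot=[[0, 0, -2.3], [0, 0, -2.3], [0, 0, -2.3], [0, 0, -2.3], [0, 0, -2.3], [0, 0, -2.3], [0, 0, -2.3], [0, 0, -2.3], [0, 0, -2.3], [0, 0, -2.3], [0, 0, -2.3], [0, 0, -2.3]], claw=[0, 0, 0, 0, 0, 0, 0, 0, 0, 0, 0, 0])

```text
t: 3.95
eef_pos: [524.1, -277.0, 277.2]
eef_rot: [0.0, 0.603, 0.798, 0.0]
force: [0.8, 0.8, 0.7]
opening: 85.3
```

```bash
python3 - <<'E'
from h import *
s=ctrl.sense(); C=cam("wrist",s); snap("wrist","w1.png")
print((-C[1].T@C[2]).round(), C[1].round(2).tolist())
for t,z in(("caddy",5),("handle_hinge",85),("handle_grip",71),("nook",0)):
    for d in eyes.mark_of(t,"wrist")[:2]: print(t,round(d["confidence"],2),np.round(d["pixel"]),ray(d["pixel"],z,C).round(1))
for t,z in(("caddy",95),("handle_grip",75)): print(t,rect(t,"wrist",z,C))
E
```

```text
[ 503. -202.  435.] [[0.96, 0.27, 0.0], [0.26, -0.92, 0.3], [0.08, -0.29, -0.95]]
caddy 0.79 [318. 211.] [ 524.6 -306.     5. ]
handle_hinge 0.56 [311. 231.] [ 519.6 -309.2   85. ]
handle_grip 0.76 [380. 233.] [ 594.9 -295.4   71. ]
caddy [(0.89, array([ 546., -303.]), array([110., 140.]), 15.3)]
handle_grip [(0.58, array([ 597., -293.]), array([18., 90.]), 15.0)]
```

View pics/w1.png

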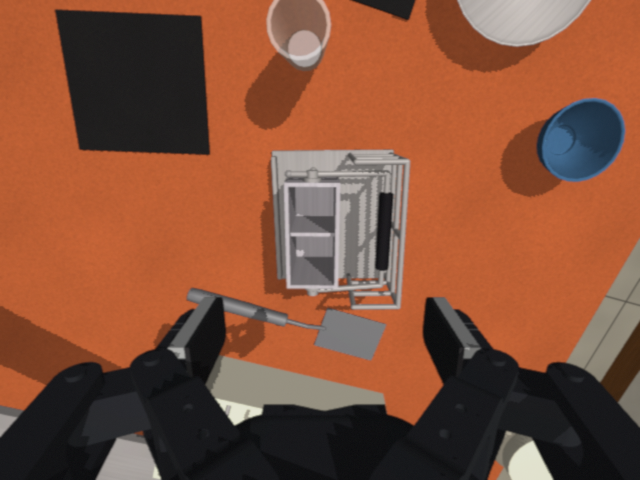

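The wrist view shows the caddy rim at corners ≈ (285,183), (339,183), (339,288), (287,289) and the grip at (385,232). The fingers line up with the caddy's x.

```bash
python3 - <<'E'
from h import *
C=cam("wrist")
P=np.array([ray(p,95,C) for p in((285,183),(339,183),(339,288),(287,289))]);print(P.round(1),P.mean(0).round(1))
print(np.linalg.norm(P-np.roll(P,1,0),axis=1).round())
g=ray((385,232),71,C);print(g.round(1))
s=ctrl.sense();print(s["eef_pos"],s["t"])
E
```

```text
[[ 481.6 -261.3   95. ]
 [ 533.2 -246.4   95. ]
 [ 566.7 -356.8   95. ]
 [ 512.2 -373.8   95. ]] [ 523.4 -309.6   95. ]
[117.  54. 115.  57.]
[ 600.4 -287.9   71. ]
[ 524.91830611 -273.02753272  276.83136603] 4.3
```

Request:
carry_out(translation=[[0, -1.7, -3], [0, -1.8, -3], [0, 0, -3], [0, 0, -3], [0, 0, -2], [0, 0, -2], [0, 0, -1.7], [0, 0, -1.6], [0, 0, -1.6], [0, 0, 0]], delta_rot=[[0, 0, 0], [0, 0, 0], [0, 0, 0], [0, 0, 0], [0, 0, 0], [0, 0, 0], [0, 0, 0], [0, 0, 0], [0, 0, 0], [0, 0, 0]], claw=[0, 0, 0, 0, 0, 0, 0, 0, 0, 0])

```text
t: 5.13
eef_pos: [523.2, -306.6, 64.9]
eef_rot: [-0.003, 0.601, 0.799, 0.0]
force: [-0.6, 0.3, 0.8]
opening: 85.4
```

Request:
carry_out(translation=[[0, 0, 0], [0, 0, 0], [0, 0, 0], [0, 0, 0], [0, 0, 0], [0, 0, 0], [0, 0, 0], [0, 0, 0]], delta_rot=[[0, 0, 0], [0, 0, 0], [0, 0, 0], [0, 0, 0], [0, 0, 0], [0, 0, 0], [0, 0, 0], [0, 0, 0]], claw=[0.5, 0.5, 0.5, 0.5, 0.5, 0.5, 0.5, 0.5])

```text
t: 5.8
eef_pos: [524.1, -310.5, 69.7]
eef_rot: [0.0, 0.602, 0.798, 0.0]
force: [-3.3, 1.6, 7.0]
opening: 54.4
```

Request:
carry_out(translation=[[0, 0, 0.5], [0, 0, 1], [0, 0, 1.5], [0, 0, 2], [0, 0, 2.5], [0, 0, 2.5], [0, 0, 2.5], [0, 0, 2], [0, 0, 0.5], [0, 0, 0]], delta_rot=[[0, 0, 0], [0, 0, 0], [0, 0, 0], [0, 0, 0], [0, 0, 0], [0, 0, 0], [0, 0, 0], [0, 0, 0], [0, 0, 0], [0, 0, 0]], claw=[0.6, 0.6, 0.6, 0.6, 0.6, 0.6, 0.6, 0.6, 0.6, 0.6], grip_force=50)

```text
t: 6.63
eef_pos: [524.7, -310.5, 219.2]
eef_rot: [0.001, 0.602, 0.798, 0.0]
force: [0.5, -0.5, -8.0]
opening: 54.3
```

Request:
carry_out(translation=[[0, 1, 0], [-0.5, 2, 0], [-0.5, 3, 0], [-0.5, 3, 0], [-0.5, 3, 0], [-0.5, 3, 0], [-0.5, 3, 0], [-0.5, 3, 0], [-0.5, 3, 0], [-0.5, 3, 0], [-0.5, 2.5, 0], [-0.5, 1, 0]], delta_rot=[[0, 0, 0], [0, 0, -1], [0, 0, -2], [0, 0, -2], [0, 0, -2], [0, 0, -2], [0, 0, -2], [0, 0, -2], [0, 0, -2], [0, 0, -1], [0, 0, 0], [0, 0, 0]], claw=[0.6, 0.6, 0.6, 0.6, 0.6, 0.6, 0.6, 0.6, 0.6, 0.6, 0.6, 0.6])

```text
t: 7.63
eef_pos: [466.6, 1.6, 215.7]
eef_rot: [-0.004, 0.705, 0.709, -0.001]
force: [0.1, 1.6, -8.0]
opening: 54.4
```

```bash
python3 - <<'E'
from h import *
s=ctrl.sense(); print(s["t"],s["eef_pos"].round(1) if hasattr(s["eef_pos"],'round') else s["eef_pos"],np.round(s["eef_rot"],3),np.round(s["force"],1),s["opening"])
a=snap("side","s1.png");b=eyes.capture("top")
cv2.imwrite("pics/s1.png",np.hstack([a[130:430,180:480],b[130:430,200:500]])[:,:,::-1])
E
```

```text
7.6333 [466.6   1.6 215.7] [-0.004  0.705  0.709 -0.001] [ 0.1  1.6 -8. ] 54.40413747938105
```

View pics/s1.png

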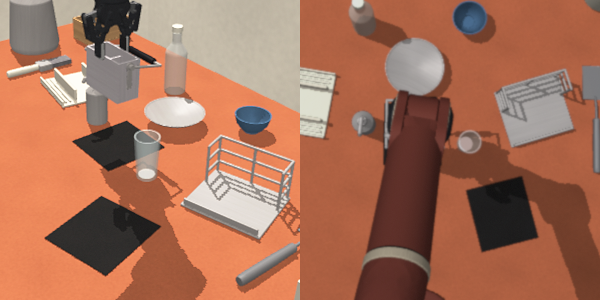

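The caddy hangs upright over the left mat with its handle folded. Lowering it.

Request:
carry_out(translation=[[0, 0.2, -1.5], [0, 0, -2.5], [0, 0, -2.5], [0, 0, -2.5], [0, 0, -2.5], [0, 0, -1.5], [0, 0, -1], [0, 0, -0.5], [0, 0, -0.3], [0, 0, -0.2], [0, 0, -0.1], [0, 0, 0]], delta_rot=[[0, 0, 0], [0, 0, 0], [0, 0, 0], [0, 0, 0], [0, 0, 0], [0, 0, 0], [0, 0, 0], [0, 0, 0], [0, 0, 0], [0, 0, 0], [0, 0, 0], [0, 0, 0]], claw=[0.6, 0.6, 0.6, 0.6, 0.6, 0.6, 0.6, 0.6, 0.6, 0.6, 0.6, 0.6])

```text
t: 8.73
eef_pos: [469.2, -4.0, 67.8]
eef_rot: [0.0, 0.708, 0.707, 0.0]
force: [-1.8, -1.2, -1.4]
opening: 54.3
```

Request:
carry_out(translation=[[0, 0, -0.1], [0, 0, 0], [0, 0, 0], [0, 0, 0], [0, 0, 0], [0, 0, 0], [0, 0, 1.5], [0, 0, 3], [0, 0, 3], [0, 0, 3], [0, 0, 3], [0, 0, 0]], delta_rot=[[0, 0, 0], [0, 0, 0], [0, 0, 0], [0, 0, 0], [0, 0, 0], [0, 0, 0], [0, 0, 0], [0, 0, 0], [0, 0, 0], [0, 0, 0], [0, 0, 0], [0, 0, 0]], claw=[0.5, 0.2, 0, 0, 0, 0, 0, 0, 0, 0, 0, 0])

```text
t: 9.73
eef_pos: [473.2, -3.7, 206.2]
eef_rot: [0.004, 0.707, 0.707, 0.005]
force: [-0.5, -0.2, -0.3]
opening: 85.5
```

Request:
carry_out(translation=[[0, 0, 3], [0, -2, 3], [0, -2, 0], [0, -2, 0], [0, 0, 0], [0, 0, 0], [0, 0, 0]], delta_rot=[[0, 0, 0], [0, 0, 0], [0, 0, 0], [0, 0, 0], [0, 0, 0], [0, 0, 0], [0, 0, 0]], claw=[0, 0, 0, 0, 0, 0, 0])

```text
t: 10.32
eef_pos: [469.0, -62.2, 260.3]
eef_rot: [-0.001, 0.707, 0.707, -0.0]
force: [0.4, 0.3, -0.9]
opening: 85.6
```

```bash
python3 - <<'E'
from h import *
s=ctrl.sense(); C=cam("wrist",s); snap("wrist","w2.png"); print(np.round(s["eef_pos"],1),np.round(s["eef_rot"],3))
for t,z in(("caddy",3),("handle_hinge",83),("handle_grip",69),("mat",3)):
    for d in eyes.mark_of(t,"wrist")[:2]: print(t,round(d["confidence"],2),np.round(d["pixel"]),ray(d["pixel"],z,C).round(1))
for t,z in(("caddy",93),("handle_grip",74)): print(t,rect(t,"wrist",z,C))
E
```

```text
[469.  -62.2 260.3] [-0.001  0.707  0.707 -0.   ]
caddy 0.85 [321. 142.] [465.5  -3.4   3. ]
handle_hinge 0.75 [318. 146.] [463.7  -3.5  83. ]
handle_grip 0.6 [398. 152.] [542.9  -9.3  69. ]
mat 0.65 [567. 250.] [ 783.3 -138.6    3. ]
mat 0.61 [187. 307.] [ 282.  -221.2    3. ]
caddy [(0.56, array([493.,  -6.]), array([136., 110.]), 89.4)]
handle_grip [(0.71, array([543.,  -7.]), array([88., 17.]), 89.1)]
```

View pics/w2.png

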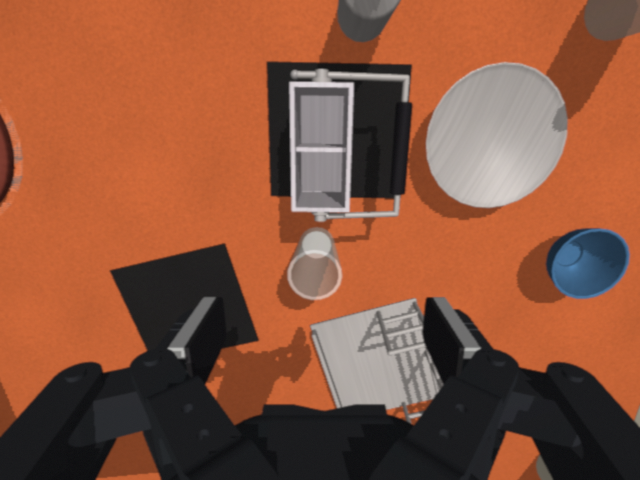

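The caddy stands on the mat with its handle folded toward +x: rim centre at pixel (322,147), roller at (401,148) → world ≈ (545,-6,69), hinge x ≈ 466. Next I straddle the roller with half-open jaws.

Request:
carry_out(translation=[[2.5, 2, 0], [2.5, 2, 0], [2.6, 1.7, -1], [0, 0, -3], [0, 0, -3], [0, 0, -3], [0, 0, -3], [0, 0, -2.5], [0, 0, -2], [0, 0, -1], [0, 0, -0.6], [0, 0, 0]], delta_rot=[[0, 0, 0], [0, 0, 0], [0, 0, 0], [0, 0, 0], [0, 0, 0], [0, 0, 0], [0, 0, 0], [0, 0, 0], [0, 0, 0], [0, 0, 0], [0, 0, 0], [0, 0, 0]], claw=[0.5, 0.5, 0.5, 0.5, 0.5, 0.5, 0.5, 0.5, 0.5, 0.5, 0.5, 0.5], grip_force=25)

```text
t: 11.67
eef_pos: [544.9, -6.2, 69.2]
eef_rot: [-0.001, 0.707, 0.707, -0.001]
force: [-0.3, 0.3, 0.6]
opening: 42.4
```

```bash
python3 - <<'E'
from h import *
s=ctrl.sense(); C=cam("wrist",s); b=snap("wrist","w3.png"); print(np.round(s["eef_pos"],1),np.round(s["force"],1),s["opening"])
a=eyes.capture("side")
a=cv2.resize(a[180:320,220:370],(400,373),interpolation=cv2.INTER_CUBIC); b=cv2.resize(b,(400,300))
cv2.imwrite("pics/m3.png",np.hstack([a,np.vstack([b,np.zeros((73,400,3),np.uint8)])])[:,:,::-1])
E
```

```text
[544.9  -6.2  69.2] [-0.3  0.3  0.6] 42.395818362230635
```

View pics/m3.png

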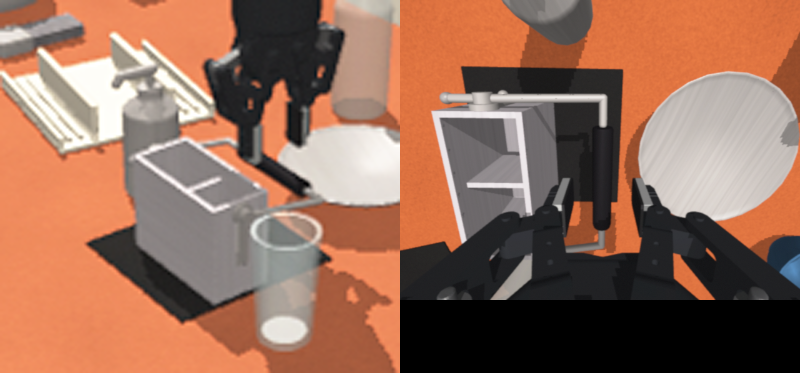

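The roller sits between the two pads and the finger tips clear both caddy and lid. Closing on it.

Request:
carry_out(translation=[[0, 0, 0], [0, 0, 0], [0, 0, 0], [0, 0, 0], [0, 0, 0], [0, 0, 0]], delta_rot=[[0, 0, 0], [0, 0, 0], [0, 0, 0], [0, 0, 0], [0, 0, 0], [0, 0, 0]], claw=[0.7, 0.9, 0.9, 0.9, 0.9, 0.9])

```text
t: 12.27
eef_pos: [545.2, -6.2, 70.1]
eef_rot: [0.0, 0.707, 0.707, 0.0]
force: [0.9, -0.7, -0.1]
opening: 8.8
```

Request:
carry_out(translation=[[0.06, 0, 0.7], [0.06, 0, 0.7], [-0.06, 0, 0.7], [-0.06, 0, 0.7], [-0.18, 0, 0.68], [-0.18, 0, 0.67], [-0.3, 0, 0.63], [-0.3, 0, 0.63], [0, 0, 0]], delta_rot=[[0, 0, 0], [0, 0, 0], [0, 0, 0], [0, 0, 0], [0, 0, 0], [0, 0, 0], [0, 0, 0], [0, 0, 0], [0, 0, 0]], claw=[0.9, 0.9, 0.9, 0.9, 0.9, 0.9, 0.9, 0.9, 0.9])

```text
t: 13.02
eef_pos: [535.5, -6.4, 125.4]
eef_rot: [0.0, 0.707, 0.707, 0.001]
force: [0.6, -0.3, -0.0]
opening: 8.5
```

Opening 8.8 mm is less than the 16 mm roller, so the grasp missed. I look again.

```bash
python3 - <<'E'
from h import *
s=ctrl.sense(); C=cam("wrist",s); b=eyes.capture("wrist")
for t,z in(("caddy",3),("handle_hinge",83),("handle_grip",69)):
    for d in eyes.mark_of(t,"wrist")[:2]: print(t,round(d["confidence"],2),np.round(d["pixel"]),ray(d["pixel"],z,C).round(1))
a=eyes.capture("side")
a=cv2.resize(a[180:320,220:370],(400,373),interpolation=cv2.INTER_CUBIC); b=cv2.resize(b,(400,300))
cv2.imwrite("pics/m4.png",np.hstack([a,np.vstack([b,np.zeros((73,400,3),np.uint8)])])[:,:,::-1])
E
```

```text
caddy 0.93 [245. 220.] [469.3  -4.8   3. ]
handle_hinge 0.84 [209. 252.] [464.   -3.7  83. ]
handle_grip 0.56 [335. 249.] [543.5  -7.6  69. ]
```

View pics/m4.png

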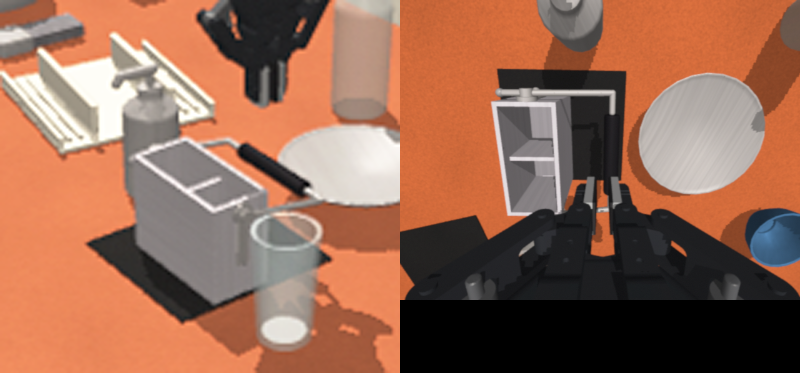

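```bash
python3 - <<'E'
from h import *
s=ctrl.sense(); s3=dict(s); s3["eef_pos"]=np.array([544.9,-6.2,69.2])
Cs=cam("side"); print(np.round(s["eef_pos"],1))
z=lambda p:((p-[220,180])*2.667).round()
print("m3 side (crop px): tips at z50/56/69",[z(proj([545+dx,-6,zz],Cs)) for dx in(-21,21) for zz in(50,56,69)])
print("roller ends if y -6+-44, z69",[z(proj([545,yy,69],Cs)) for yy in(-50,-6,38)])
print("now tips z-19, z",[z(proj(np.array(s["eef_pos"])-[0,0,k],Cs)) for k in(19,0)])
Cw=cam("wrist",s3); print("m3 wrist half px",[(proj([545+dx,-6,zz],Cw)*.625).round() +[400,0] for dx in(-21,0,21) for zz in(50,69)])
print("roller",[(proj([545,yy,69],Cw)*.625).round()+[400,0] for yy in(-50,-6,38)])
eyes.capture("side")
P=[np.c_[C[0]@C[1],C[0]@C[2]] for C in(cam("wrist",s),Cs)]
eyes.capture("wrist")
for t in("handle_grip","handle_hinge","caddy"):
    p=eyes.mark_of(t,"wrist");q=eyes.mark_of(t,"side")
    for b in q[:2]:
        X=cv2.triangulatePoints(P[0],P[1],np.array(p[0]["pixel"],float).reshape(2,1),np.array(b["pixel"],float).reshape(2,1));X=(X[:3]/X[3]).ravel()
        print(t,b["confidence"],X.round(1),(proj(X,Cs)-b["pixel"]).round(1))
E
```

```text
[535.4  -6.2 123.6]
m3 side (crop px): tips at z50/56/69 [array([251., 191.]), array([251., 185.]), array([251., 173.]), array([288., 177.]), array([289., 171.]), array([289., 158.])]
roller ends if y -6+-44, z69 [array([303., 185.]), array([270., 165.]), array([239., 146.])]
now tips z-19, z [array([262., 133.]), array([262., 113.])]
m3 wrist half px [array([579., 169.]), array([576., 178.]), array([602., 169.]), array([602., 178.]), array([626., 169.]), array([628., 178.])]
roller [array([602., 224.]), array([602., 178.]), array([602., 125.])]
handle_grip 0.45 [548.6 -13.1  67. ] [-0.8  0.2]
handle_hinge 0.67 [464.2  -4.9  79.6] [0.2 0. ]
caddy 0.75 [466.8  -6.2  -6.3] [0.1 0. ]
```

```bash
python3 - <<'E'
from h import *
c=eyes.camera_info("wrist");K=np.array(c["mtx"]);M=np.linalg.inv(np.array(c["mount"]));print(np.array(c["mount"]).round(2).tolist())
def pt(p): q=M@np.r_[p,1]; u=K@q[:3]; return (u[:2]/u[2]).round()
for k in(-20,-8,0,6,10,19): print(k,"open",pt([0,-42.5,k]),pt([0,42.5,k]),"m3",pt([0,-21,k]),pt([0,21,k]),"shut",pt([0,-4,k]),pt([0,4,k]))
b=eyes.capture("wrist"); a=eyes.capture("side")
a=cv2.resize(a[170:260,260:370],(488,400),interpolation=cv2.INTER_CUBIC); b=b[230:430,230:430]; b=cv2.resize(b,(400,400))
cv2.imwrite("pics/m5.png",np.hstack([a,b])[:,:,::-1])
E
```

```text
[[-0.0, -0.95, -0.3, 77.52], [1.0, -0.0, -0.0, 0.35], [0.0, -0.3, 0.95, -158.01], [0.0, 0.0, 0.0, 1.0]]
-20 open [230. 305.] [417. 305.] m3 [277. 305.] [370. 305.] shut [314. 305.] [332. 305.]
-8 open [236. 293.] [411. 293.] m3 [280. 293.] [366. 293.] shut [315. 293.] [332. 293.]
0 open [240. 285.] [407. 285.] m3 [282. 285.] [365. 285.] shut [315. 285.] [331. 285.]
6 open [243. 280.] [404. 280.] m3 [283. 280.] [363. 280.] shut [316. 280.] [331. 280.]
10 open [244. 277.] [403. 277.] m3 [284. 277.] [362. 277.] shut [316. 277.] [331. 277.]
19 open [248. 270.] [399. 270.] m3 [286. 270.] [361. 270.] shut [316. 270.] [330. 270.]
```

View pics/m5.png

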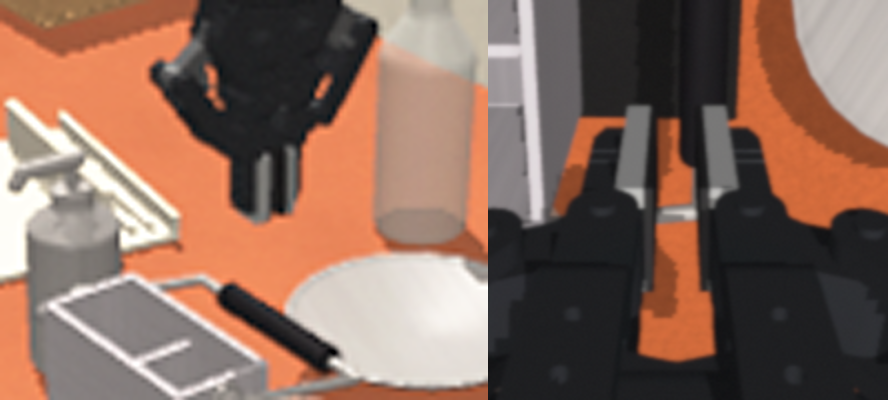

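The side view puts the shut tips at (320,220) instead of the predicted (318,230). The wrist view agrees. So the real tips stand about 28 mm higher relative to the reported TCP than the text says, and the jaws closed above the roller. The handle is still folded and nothing has moved. I reopen and go about 25 mm lower than before.

Request:
carry_out(translation=[[0.5, 0, 0], [0.46, 0, 0], [0, 0, 0], [0, 0, 0], [0, 0, -1.5], [0, 0, -2], [0, 0, -1.5], [0, 0, -1.5], [0, 0, -1], [0, 0, -0.4], [0, 0, 0]], delta_rot=[[0, 0, 0], [0, 0, 0], [0, 0, 0], [0, 0, 0], [0, 0, 0], [0, 0, 0], [0, 0, 0], [0, 0, 0], [0, 0, 0], [0, 0, 0], [0, 0, 0]], claw=[0.7, 0.5, 0.5, 0.5, 0.5, 0.5, 0.5, 0.5, 0.5, 0.5, 0.5])

```text
t: 14.68
eef_pos: [544.6, -6.3, 44.2]
eef_rot: [-0.001, 0.707, 0.707, -0.001]
force: [0.4, 0.4, 0.6]
opening: 42.7
```

Request:
carry_out(translation=[[0, 0, 0], [0, 0, 0], [0, 0, 0], [0, 0, 0], [0, 0, 0], [0, 0, 0]], delta_rot=[[0, 0, 0], [0, 0, 0], [0, 0, 0], [0, 0, 0], [0, 0, 0], [0, 0, 0]], claw=[0.6, 0.7, 0.9, 0.9, 0.9, 0.9])

```text
t: 15.18
eef_pos: [545.4, -6.2, 45.5]
eef_rot: [0.0, 0.707, 0.707, 0.0]
force: [-0.8, -0.9, 1.8]
opening: 14.7
```

The roller is held: 14.7 mm read for 16 mm, with the same -1.5 offset as at the caddy. Starting the arc.

Request:
carry_out(translation=[[0.06, 0, 0.7], [0.06, 0, 0.7], [-0.06, 0, 0.7], [-0.06, 0, 0.7], [-0.18, 0, 0.68], [-0.18, 0, 0.67], [-0.3, 0, 0.63], [-0.3, 0, 0.63], [0, 0, 0]], delta_rot=[[0, 0, 0], [0, 0, 0], [0, 0, 0], [0, 0, 0], [0, 0, 0], [0, 0, 0], [0, 0, 0], [0, 0, 0], [0, 0, 0]], claw=[0.9, 0.9, 0.9, 0.9, 0.9, 0.9, 0.9, 0.9, 0.9])

```text
t: 15.93
eef_pos: [535.1, -6.2, 100.3]
eef_rot: [-0.0, 0.707, 0.707, 0.0]
force: [-1.6, -0.1, -1.6]
opening: 14.4
```

Request:
carry_out(translation=[[-0.4, 0, 0.57], [-0.4, 0, 0.57], [-0.5, 0, 0.5], [-0.5, 0, 0.49], [-0.57, 0, 0.4], [-0.57, 0, 0.4], [0, 0, 0]], delta_rot=[[0, 0, 0], [0, 0, 0], [0, 0, 0], [0, 0, 0], [0, 0, 0], [0, 0, 0], [0, 0, 0]], claw=[0.9, 0.9, 0.9, 0.9, 0.9, 0.9, 0.9])

```text
t: 16.52
eef_pos: [505.5, -5.9, 129.4]
eef_rot: [-0.0, 0.707, 0.707, 0.001]
force: [0.4, 1.6, 0.7]
opening: 15.1
```

Request:
carry_out(translation=[[-0.63, 0, 0.29], [-0.63, 0, 0.27], [-0.67, 0, 0.16], [-0.68, 0, 0.14], [0, 0, 0]], delta_rot=[[0, 0, 0], [0, 0, 0], [0, 0, 0], [0, 0, 0], [0, 0, 0]], claw=[0.9, 0.9, 0.9, 0.9, 0.9], grip_force=35)

```text
t: 16.93
eef_pos: [480.3, -5.7, 138.6]
eef_rot: [0.0, 0.707, 0.707, 0.002]
force: [1.7, 3.2, 8.6]
opening: 14.2
```

Request:
carry_out(translation=[[-0.7, 0, 0.02], [-0.7, 0, 0], [-0.3, 0, 0], [0, 0, 0], [0, 0, 0]], delta_rot=[[0, 0, 0], [0, 0, 0], [0, 0, 0], [0, 0, 0], [0, 0, 0]], claw=[0.9, 0.9, 0.9, 0.9, 0.9])

```text
t: 17.35
eef_pos: [466.0, -5.6, 139.8]
eef_rot: [0.002, 0.707, 0.707, 0.003]
force: [1.6, 4.0, 14.4]
opening: 14.5
```

```bash
python3 - <<'E'
from h import *
s=ctrl.sense(); print(np.round(s["eef_pos"],1),np.round(s["force"],1),np.round(s["torque"],2),s["opening"])
b=eyes.capture("wrist"); a=eyes.capture("side")
a=cv2.resize(a[170:320,230:380],(450,450),interpolation=cv2.INTER_CUBIC); b=cv2.resize(b[:,60:540],(340,340)); b=np.vstack([b,np.zeros((110,340,3),np.uint8)])
cv2.imwrite("pics/m6.png",np.hstack([a,b])[:,:,::-1])
E
```

```text
[466.   -5.6 139.8] [ 1.6  4.  14.4] [ 0.87 -0.4  -0.05] 14.54480381352605
```

View pics/m6.png

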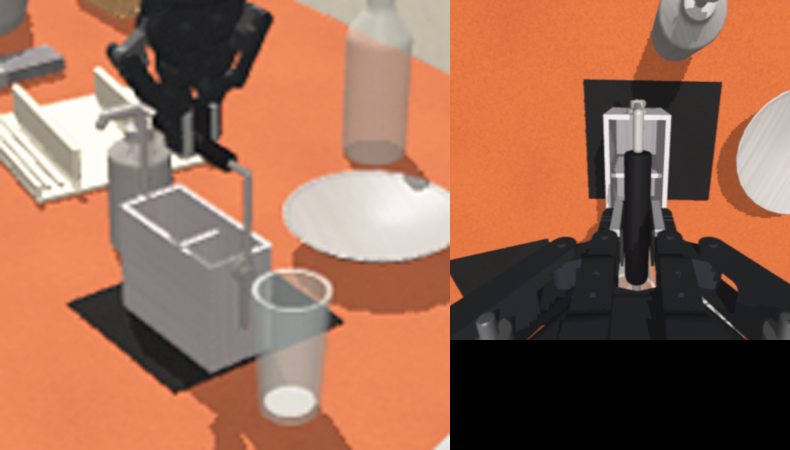

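The handle looks upright, with its side arm vertical at crop (248,215). The tool presses down with about 14 N. I nudge a bit farther past and relax the downward press.

Request:
carry_out(translation=[[-0.2, 0, 0], [-0.2, 0, 0], [0, 0, 0.1], [0, 0, 0.1], [0, 0, 0], [0, 0, 0]], delta_rot=[[0, 0, 0], [0, 0, 0], [0, 0, 0], [0, 0, 0], [0, 0, 0], [0, 0, 0]], claw=[0.9, 0.9, 0.9, 0.9, 0.9, 0.9])

```text
t: 17.95
eef_pos: [460.8, -5.7, 140.6]
eef_rot: [0.001, 0.707, 0.707, 0.002]
force: [2.2, 3.6, 8.3]
opening: 14.2
```

Request:
carry_out(translation=[[0, 0, 0], [0, 0, 0], [0, 0, 0], [0, 0, 0], [0, 0, 1], [0, 0, 2], [0, 0, 2], [0, 0, 2], [0, 0, 0], [0, 0, 0]], delta_rot=[[0, 0, 0], [0, 0, 0], [0, 0, 0], [0, 0, 0], [0, 0, 0], [0, 0, 0], [0, 0, 0], [0, 0, 0], [0, 0, 0], [0, 0, 0]], claw=[0.7, 0.5, 0.5, 0.5, 0.5, 0.5, 0.5, 0.5, 0.5, 0.5])

```text
t: 18.78
eef_pos: [458.9, -6.6, 209.5]
eef_rot: [0.0, 0.707, 0.707, 0.0]
force: [-0.7, -0.3, -0.2]
opening: 42.7
```

```bash
python3 - <<'E'
from h import *
s=ctrl.sense(); C=cam("wrist",s); print(np.round(s["eef_pos"],1),np.round(s["force"],1),s["opening"])
b=eyes.capture("wrist"); a=eyes.capture("side"); Cs=cam("side")
for n,CC in(("wrist",C),("side",Cs)):
  for t,z in(("caddy",3),("handle_hinge",83),("handle_grip",163)):
    for d in eyes.mark_of(t,n)[:2]: print(n,t,round(d["confidence"],2),np.round(d["pixel"]),ray(d["pixel"],z,CC).round(1))
print(rect("handle_grip","wrist",165,C))
a=cv2.resize(a[170:320,230:380],(450,450),interpolation=cv2.INTER_CUBIC); b=cv2.resize(b[:,60:540],(340,340)); b=np.vstack([b,np.zeros((110,340,3),np.uint8)])
cv2.imwrite("pics/m7.png",np.hstack([a,b])[:,:,::-1])
E
```

```text
[458.9  -6.6 209.5] [-0.7 -0.3 -0.2] 42.673832902256116
wrist caddy 0.67 [332. 198.] [468.   -3.9   3. ]
wrist handle_hinge 0.55 [330. 217.] [464.8  -4.   83. ]
wrist handle_grip 0.92 [333. 254.] [464.9  -7.5 163. ]
side caddy 0.62 [294. 278.] [464.6  -8.5   3. ]
side handle_hinge 0.79 [295. 251.] [458.5 -20.4  83. ]
side handle_hinge 0.64 [279. 250.] [432.7   3.2  83. ]
side handle_grip 0.74 [297. 214.] [475.5  -7.2 163. ]
[(0.74, array([466.,  -7.]), array([91., 17.]), 89.7)]
```

View pics/m7.png

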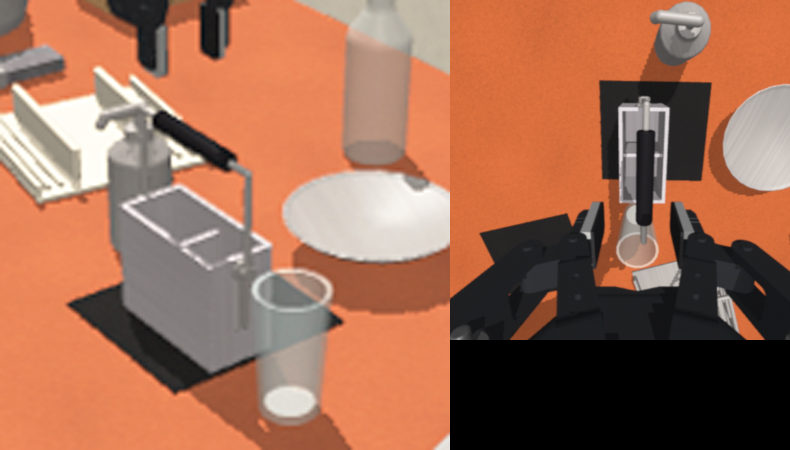

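The released handle stays upright, with its roller at (465.5,-7), right above the hinge. Regripping it and lifting.

Request:
carry_out(translation=[[0.6, 0.1, 0], [0, 0, -2], [0, 0, -2], [0, 0, -2], [0, 0, -0.7], [0, 0, -0.3], [0, 0, 0], [0, 0, 0], [0, 0, 0], [0, 0, 0], [0, 0, 0], [0, 0, 0]], delta_rot=[[0, 0, 0], [0, 0, 0], [0, 0, 0], [0, 0, 0], [0, 0, 0], [0, 0, 0], [0, 0, 0], [0, 0, 0], [0, 0, 0], [0, 0, 0], [0, 0, 0], [0, 0, 0]], claw=[0.5, 0.5, 0.5, 0.5, 0.5, 0.5, 0.5, 0.6, 0.7, 0.9, 0.9, 0.9], grip_force=60)

```text
t: 20.23
eef_pos: [466.1, -5.3, 140.3]
eef_rot: [0.001, 0.708, 0.707, 0.001]
force: [-0.7, 0.4, 5.9]
opening: 13.8
```

Request:
carry_out(translation=[[0, 0, 0], [0, 0, 0.3], [0, 0, 0.5], [0, 0, 0.8], [0, 0, 1], [0, 0, 1], [0, 0, 1], [0, 0, 1], [0, 0, 0.4], [0, 0, 0]], delta_rot=[[0, 0, 0], [0, 0, 0], [0, 0, 0], [0, 0, 0], [0, 0, 0], [0, 0, 0], [0, 0, 0], [0, 0, 0], [0, 0, 0], [0, 0, 0]], claw=[0.9, 0.9, 0.9, 0.9, 0.9, 0.9, 0.9, 0.9, 0.9, 0.9])

```text
t: 21.07
eef_pos: [465.0, -5.3, 199.8]
eef_rot: [0.0, 0.707, 0.707, 0.0]
force: [-0.1, 0.1, -7.2]
opening: 13.6
```

Request:
carry_out(translation=[[0, 0, 0.8], [0, 0, 1.5], [0, 0, 2], [0, 0, 2], [0, 0, 2], [0, 0, 1.2], [0, 0, 0.5], [0, 0, 0], [0.3, 0.5, 0], [0.4, 1, 0], [0.6, 1.5, 0], [0.7, 2, 0]], delta_rot=[[0, 0, 0], [0, 0, 0], [0, 0, 0], [0, 0, 0], [0, 0, 0], [0, 0, 0], [0, 0, 0], [0, 0, 0], [0, 0, 0], [0, 0, 0], [0, 0, -0.5], [0, 0, -0.5]], claw=[0.9, 0.9, 0.9, 0.9, 0.9, 0.9, 0.9, 0.9, 0.9, 0.9, 0.9, 0.9])

```text
t: 22.07
eef_pos: [484.4, 44.8, 297.9]
eef_rot: [-0.001, 0.715, 0.7, -0.002]
force: [-0.9, -0.4, -8.0]
opening: 13.5
```

Request:
carry_out(translation=[[0.8, 2.2, 0], [0.8, 2.2, 0], [0.8, 2.2, 0], [0.8, 2.2, 0], [0.8, 2.2, 0], [0.8, 2.2, 0], [0.8, 2.2, 0], [0.8, 2.2, 0], [0.6, 1.5, 0], [0.4, 1, 0], [0.2, 0.5, 0], [0, 0, 0]], delta_rot=[[0, 0, -1], [0, 0, -1], [0, 0, -1], [0, 0, -1], [0, 0, -1], [0, 0, -1], [0, 0, -1], [0, 0, -1], [0, 0, -0.5], [0, 0, -0.5], [0, 0, 0], [0, 0, 0]], claw=[0.9, 0.9, 0.9, 0.9, 0.9, 0.9, 0.9, 0.9, 0.9, 0.9, 0.9, 0.9])

```text
t: 23.07
eef_pos: [560.6, 252.4, 297.6]
eef_rot: [-0.0, 0.766, 0.643, -0.001]
force: [-0.3, 0.2, -8.1]
opening: 13.4
```

```bash
python3 - <<'E'
from h import *
s=ctrl.sense(); C=cam("wrist",s); print(np.round(s["eef_pos"],1),np.round(s["eef_rot"],3),np.round(s["force"],1),s["opening"])
b=eyes.capture("wrist"); a=eyes.capture("side"); Cs=cam("side"); eyes.capture("top"); Ct=cam("top")
for n,CC in(("wrist",C),("side",Cs),("top",Ct)):
  for t,z in(("tray",6),("caddy",163),("handle_grip",323)):
    for d in eyes.mark_of(t,n)[:2]: print(n,t,round(d["confidence"],2),np.round(d["pixel"]),ray(d["pixel"],z,CC).round(1))
print(rect("tray","wrist",12,C),rect("tray","top",12))
a=cv2.resize(a[60:280,180:400],(400,400),interpolation=cv2.INTER_CUBIC); b=cv2.resize(b,(400,300)); b=np.vstack([b,np.zeros((100,400,3),np.uint8)])
cv2.imwrite("pics/m8.png",np.hstack([a,b])[:,:,::-1])
E
```

```text
[560.6 252.4 297.6] [-0.     0.766  0.643 -0.001] [-0.3  0.2 -8.1] 13.444513798487227
wrist tray 0.65 [328. 142.] [575.4 307.9   6. ]
wrist caddy 0.78 [332. 216.] [567.7 252.7 163. ]
wrist caddy 0.72 [489. 247.] [703.3 199.5 163. ]
wrist handle_grip 0.83 [322. 311.] [560.1 252.8 323. ]
side tray 0.8 [259. 215.] [572.4 301.9   6. ]
side caddy 0.61 [266. 172.] [552.1 227.6 163. ]
side handle_grip 0.62 [265. 108.] [565.1 243.3 323. ]
top tray 0.59 [196. 227.] [581.9 307.3   6. ]
top caddy 0.86 [208. 226.] [562.3 245.8 163. ]
top caddy 0.41 [437. 253.] [ 498.4 -276.7  163. ]
top handle_grip 0.6 [191. 214.] [562.3 246.4 323. ]
[(0.78, array([572., 304.]), array([171., 173.]), 80.3), (0.63, array([834.,  69.]), array([ 77., 242.]), 38.9)] [(0.94, array([522., 288.]), array([124.,  74.]), 79.9)]
```

```bash
python3 - <<'E'
from h import *
s=ctrl.sense(); C=cam("wrist",s); b=np.ascontiguousarray(eyes.capture("wrist")[:,:,::-1])
b=cv2.resize(b,(800,600),interpolation=cv2.INTER_CUBIC)
a=np.radians(-10);ex=np.array([np.cos(a),np.sin(a)]);ey=np.array([-ex[1],ex[0]])
def line(c,pts,z,col):
    q=[proj([*(np.array(c)+u*ex+v*ey),z],C)*1.25 for u,v in pts]; cv2.polylines(b,[np.int32(np.round(q))],False,col,1,cv2.LINE_AA)
T=(575,304)
for u in(-38,38): line(T,[(u,-75),(u,75)],40,(0,0,255)); line(T,[(u,-75),(u,75)],6,(255,0,0))
line((560.6,252.4),[(-28,-58),(28,-58),(28,58),(-28,58),(-28,-58)],253,(0,255,0))
cv2.imwrite("pics/m9.png",b)
E
```

```text
(no output)
```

View pics/m9.png

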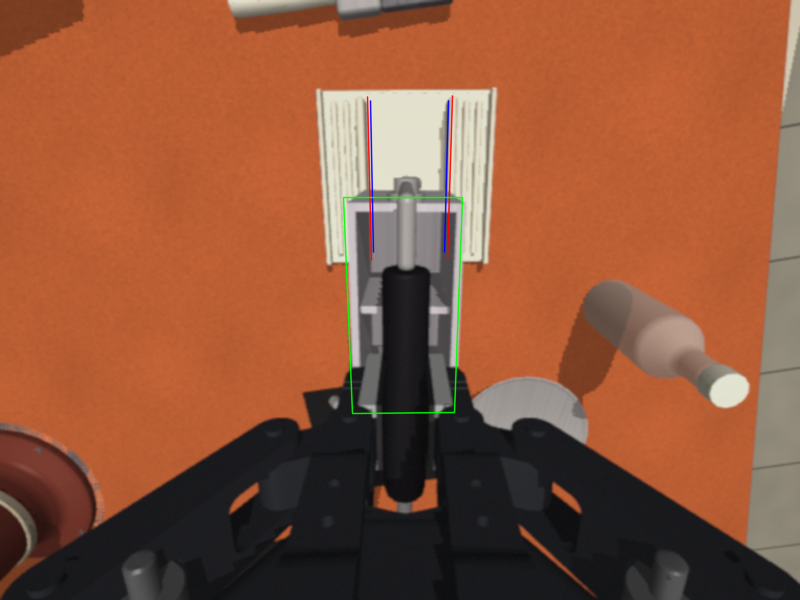

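The last allowed view shows the caddy rim on the green prediction to about 1 mm. The tray's symmetry line is at col ≈ 407.5 against 410 predicted, so the bay centre is ≈ (573.5,304). Yaw agrees at -10°. Moving over the bay and lowering.

Request:
carry_out(translation=[[0.1, 0.5, 0], [0.3, 1, 0], [0.3, 1.2, 0], [0.3, 1.2, 0], [0.2, 0.9, 0], [0.1, 0.3, 0], [0, 0, -1], [0, 0, -2], [0, 0, -2], [0, 0, -2], [0, 0, -1.5], [0, 0, -0.5]], delta_rot=[[0, 0, 0], [0, 0, 0], [0, 0, 0], [0, 0, 0], [0, 0, 0], [0, 0, 0], [0, 0, 0], [0, 0, 0], [0, 0, 0], [0, 0, 0], [0, 0, 0], [0, 0, 0]], claw=[0.9, 0.9, 0.9, 0.9, 0.9, 0.9, 0.9, 0.9, 0.9, 0.9, 0.9, 0.9])

```text
t: 24.82
eef_pos: [572.0, 300.1, 205.3]
eef_rot: [-0.0, 0.767, 0.642, -0.004]
force: [-0.5, -0.6, -8.0]
opening: 13.9
```

```bash
python3 - <<'E'
from h import *
s=ctrl.sense(); C=cam("wrist",s); print(s["t"],np.round(s["eef_pos"],1),np.round(s["eef_rot"],3),np.round(s["force"],1),s["opening"])
eyes.capture("side");Cs=cam("side");eyes.capture("wrist")
for n,CC in(("wrist",C),("side",Cs)):
  for t,z in(("tray",6),("caddy",73),("handle_hinge",153),("handle_grip",233)):
    for d in eyes.mark_of(t,n)[:1]: print(n,t,round(d["confidence"],2),np.round(d["pixel"]),ray(d["pixel"],z,CC).round(1))
print(rect("tray","wrist",12,C))
E
```

```text
24.8167 [572.  300.1 205.3] [-0.     0.767  0.642 -0.004] [-0.5 -0.6 -8. ] 13.914354680084193
wrist caddy 0.69 [326. 216.] [574.1 301.5  73. ]
wrist handle_grip 0.9 [323. 311.] [572.5 301.6 233. ]
side tray 0.96 [262. 216.] [574.5 289.6   6. ]
side handle_hinge 0.81 [256. 172.] [546.5 266.9 153. ]
side handle_grip 0.56 [257. 137.] [572.1 295.  233. ]
[(0.74, array([572., 304.]), array([170., 172.]), 80.3)]
```

Request:
carry_out(translation=[[0, 0, -1], [0, 0, -1.3], [0, 0, -1.3], [0, 0, -1], [0, 0, -0.6], [0, 0, -0.4], [0, 0, -0.3], [0, 0, -0.2], [0, 0, -0.1], [0, 0, -0.1], [0, 0, 0], [0, 0, 0]], delta_rot=[[0, 0, 0], [0, 0, 0], [0, 0, 0], [0, 0, 0], [0, 0, 0], [0, 0, 0], [0, 0, 0], [0, 0, 0], [0, 0, 0], [0, 0, 0], [0, 0, 0], [0, 0, 0]], claw=[0.9, 0.9, 0.9, 0.9, 0.9, 0.9, 0.9, 0.9, 0.9, 0.9, 0.9, 0.9])

```text
t: 26.37
eef_pos: [574.3, 301.8, 146.6]
eef_rot: [0.0, 0.766, 0.642, 0.0]
force: [0.7, -0.2, -7.4]
opening: 13.5
```

Request:
carry_out(translation=[[0, 0, -0.1], [0, 0, -0.1], [0, 0, 0], [0, 0, 0]], delta_rot=[[0, 0, 0], [0, 0, 0], [0, 0, 0], [0, 0, 0]], claw=[0.9, 0.9, 0.9, 0.9])

```text
t: 26.7
eef_pos: [574.0, 301.7, 144.1]
eef_rot: [-0.0, 0.766, 0.642, -0.0]
force: [-0.3, -0.0, -7.3]
opening: 13.9
```

Request:
carry_out(translation=[[0, 0, -0.1], [0, 0, -0.1], [0, 0, 0], [0, 0, 0]], delta_rot=[[0, 0, 0], [0, 0, 0], [0, 0, 0], [0, 0, 0]], claw=[0.9, 0.9, 0.9, 0.9])

```text
t: 27.03
eef_pos: [575.1, 301.3, 143.5]
eef_rot: [0.001, 0.766, 0.642, 0.001]
force: [-0.7, -2.4, 0.2]
opening: 13.6
```

Contact: the weight has gone off the tool. Letting go and rising.

Request:
carry_out(translation=[[0, 0, 0], [0, 0, 0], [0, 0, 0], [0, 0, 0], [0, 0, 0], [0, 0, 1], [0, 0, 2], [0, 0, 2.5], [0, 0, 2.5], [0, 0, 2], [0, 0, 2], [0, 0, 0]], delta_rot=[[0, 0, 0], [0, 0, 0], [0, 0, 0], [0, 0, 0], [0, 0, 0], [0, 0, 0], [0, 0, 0], [0, 0, 0], [0, 0, 0], [0, 0, 0], [0, 0, 0], [0, 0, 0]], claw=[0.8, 0.7, 0.5, 0.4, 0.4, 0.4, 0.4, 0.4, 0.4, 0.4, 0.4, 0.4])

```text
t: 28.03
eef_pos: [576.8, 302.3, 268.2]
eef_rot: [0.001, 0.766, 0.642, 0.005]
force: [0.5, 0.7, 0.5]
opening: 51.3
```

```bash
python3 - <<'E'
from h import *
s=ctrl.sense(); C=cam("wrist",s); print(s["t"],np.round(s["eef_pos"],1),np.round(s["force"],1),s["opening"])
eyes.capture("side");Cs=cam("side");eyes.capture("wrist");eyes.capture("top");Ct=cam("top")
for n,CC in(("wrist",C),("side",Cs),("top",Ct)):
  for t,z in(("tray",6),("caddy",6),("handle_hinge",86),("handle_grip",166),("pump",0),("tumbler",0),("pan_lid",0)):
    for d in eyes.mark_of(t,n)[:1]: print(n,t,round(d["confidence"],2),np.round(d["pixel"]),ray(d["pixel"],z,CC).round(1))
print(rect("tray","wrist",12,C),rect("handle_grip","wrist",168,C),rect("caddy","wrist",96,C)[:1])
E
```

```text
28.0333 [576.8 302.3 268.2] [0.5 0.7 0.5] 51.32159913484852
wrist caddy 0.82 [326. 194.] [581.8 300.2   6. ]
wrist handle_hinge 0.91 [320. 206.] [574.6 304.   86. ]
wrist handle_grip 0.88 [322. 233.] [575.8 298.9 166. ]
wrist pump 0.81 [296. 319.] [508.9 129.3   0. ]
side tray 0.57 [258. 215.] [569.8 305.5   6. ]
side caddy 0.64 [262. 215.] [578.6 295.7   6. ]
side handle_hinge 0.83 [258. 189.] [570.4 298.7  86. ]
side handle_grip 0.45 [259. 161.] [578.  298.8 166. ]
side pump 0.81 [280. 248.] [518.2 125.1   0. ]
side tumbler 0.83 [330. 301.] [ 474.8 -124.8    0. ]
side pan_lid 0.77 [351. 251.] [653.    6.6   0. ]
top tray 0.62 [196. 228.] [577.7 305.1   6. ]
top caddy 0.78 [198. 228.] [577.9 300.5   6. ]
top handle_hinge 0.86 [185. 223.] [579.4 316.   86. ]
top handle_grip 0.79 [184. 221.] [571.8 298.2 166. ]
top pump 0.75 [264. 251.] [519.8 130.4   0. ]
top tumbler 0.56 [364. 275.] [ 455.  -126.8    0. ]
top pan_lid 0.91 [311. 200.] [653.6   8.2   0. ]
[(0.63, array([574., 304.]), array([172., 174.]), 80.4)] [(0.68, array([576., 299.]), array([92., 16.]), 79.3), (0.37, array([580., 332.]), array([107., 108.]), 80.3)] [(0.93, array([572., 282.]), array([179.,  58.]), 79.6)]
```

```bash
python3 -c "
from cell import finish_job; print(finish_job())"
```

```text
the job is handed in; nothing more can be done
None
```

The caddy is standing in the tray bay with its handle upright and the gripper clear of it. I handed the job in at about 28 s; it reported no verdict.

**What I did**
- I gripped the caddy across its 56 mm, lifted it out of the nook and set it on the left mat with its handle folded.
- I let go, swung the handle up by its roller past the catch, and let go again. The handle stayed upright by itself.
- I regripped the roller, carried the caddy over the pump to the tray and lowered it slowly. The weight came off the tool without a jolt (wrist reading went from about -7 N to 0 N). Then I released it and rose clear.

**Last checks (network marks, not a viewed picture)**
- **Position:** the wrist-camera roller outline puts the caddy at about (576, 299), against a tray centre of about (574, 304). That is inside the limits of 16 mm across and 30 mm along.
- **Handle:** the roller lies above the hinge within the noise. The top-view hinge mark was about 12 mm off along the bay, and I take that as network error.
- **Yaw:** about -10° for both caddy and tray.
- **Bystanders:** the pump, tumbler and lid are where they started, within measuring noise. I did not re-measure the brush, scraper, detergent or bowl.

**What failed or disagreed**
- My first grasp of the roller closed on nothing. The camera views put the fingertips about 28 mm higher relative to the reported TCP than stated, so I went about 25 mm lower and the second grasp held.
- The top camera's tray estimates (x 574 to 582) differed from the wrist's (572 to 575). I went with the wrist camera.

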